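# Press the green stone-wheel spindle home in its block

## Robot

A 7-joint arm with a two-finger parallel gripper is mounted at the origin on the work surface. World frame = base frame: x ahead of the robot, y to its left, z up, the work surface at z = 0. Lengths are in mm, angles in rad, forces in N, time in s.
With the tool pointing down it reaches from about 425 to 975 mm from the base axis. Payload 16.7 kg.
Tool frame: the origin (TCP) lies between the finger pads; the fingertips stand ctrl.nose_length ahead of it and the grasp point (between the pads) lies 5 mm behind it (ctrl.nose_length is the distance from the TCP to the fingertips, in mm); z points along the fingers, y is the line along which they close (so a half turn about z gives the same grasp; the last joint's range is limited). The gripper opens to 85 mm and grips with 20 to 120 N. Pads are 22 mm wide; open, the fingers measure 114 mm over their backs; the gripper's body (76 mm by 85 mm) begins 54 mm behind the grasp point. The pads swing forward as they close: fully open they stand 13 mm farther back than shut.
Start: joints at [-1.377, 0.426, 0.074, 1.606, -0.034, 1.111, -0.067], TCP at [226.889, 635.687, 245.302] pointing down, gripper open.
Joint ranges: [-2.85, 2.85], [-0.5, 2.14], [-1.23, 1.37], [0.21, 2.46], [-1.02, 4.16], [0.16, 2.05], [-2.73, 2.73]. Speed limits (rad/s): [1.89, 1.89, 2.39, 2.39, 3.01, 3.01, 3.01].

## Interface

Orientations are given as [roll, pitch, yaw] about the fixed x, y, z axes, in that order (R = Rz(yaw) Ry(pitch) Rx(roll)).
In Python, from workcell import ctrl gives the robot as it stands.
- The arm moves only by the shell command python3 -m jog 'ROWS' [OPENING] [FORCE]. ROWS is JSON, a list of rows, each a list of 6 numbers: the shift along the tool's x, y, z in cm, then the turn, a rotation vector about the tool's x, y, z in units of 5 degrees (1.0 is 5 degrees). A call has 1 to 12 rows; each row shifts and turns the commanded pose from where the row before left it, along the tool's axes as they then stand; what a row does not reach is not made up. A row lasts 1/12 s, in which the tool goes at most 41.7 mm and 7.16 degrees, less where a joint would pass 70% of its speed; a pose out of reach is approached as far as the arm can. A call with a gripper value outside its range is refused whole. OPENING is the finger opening in cm, from 0 to 8.54, set as the call begins (- or left out, the last holds). The fingers move at their own pace and stop on an object; FORCE is the grip in N (left out, the last holds). Time passes only in rows, so rows that do not move let the fingers close. It gives the time, the measured TCP pose, the force, the opening and the grip force at its end, in the units of the state.
- ctrl.get_state(): the state, without advancing time (a new reading comes with each control period).
- ctrl.camera(name): name is "side" or "top" or "wrist"; returns a dict with "color" (480x640x3 uint8, red, green, blue), "depth" (480x640 float32, mm along the optical axis (not along the pixel's ray), 0 where there is no reading), "fx", "fy", "cx", "cy" (pixels), "distortion" ([k1, k2, p1, p2, k3] as OpenCV has them; the pictures are not rectified), "rvec" (rotation vector, rad) and "tvec" (3), from world to camera coordinates, as OpenCV has them; the wrist camera has in their place "mount" (4x4, takes a point from camera to tool coordinates, whose origin is the TCP and whose axes are the flange's). Camera axes: x right, y down, z forward; pixel columns grow to the right and rows downward; lengths in mm; the calibration is good to about 2 mm. A picture is of the moment at which its call begins: read the wrist's pose just before it.
- ctrl.hand_in(): hands the job in; it is judged then, once.
Trained networks look in a picture, given as the dict that the camera call returned (one of the last four; its "shot" number tells which), for a name from the list of things; names that differ only in an ending like _2 or _b are one class to them, and where a whole thing is asked for, a point or a joint stands for the part that bears it (a point fixed in the world has none). Each returns a list of dicts, best first, with "conf" (0 to 1); they miss things now and then, are a little off and sometimes report something else, mostly with a low value. They report only what shows in the picture. A call takes as long as a camera call.
- ctrl.regions_of(name, picture): "mask" (480x640 bool, what is visible of it).
- ctrl.tip_of(name, picture): "at" ([x, y, z] in mm, in world coordinates, good to about 4 mm: a listed point, or the origin of a listed thing).
The state is a dict: "time_s": time; "qpos": joint angles; "joint_velocities": joint speeds; "joint_torque": joint torques, N m; "tool_pos": TCP position; "orientation": TCP orientation; "force": force on the tool from outside, world axes, zero at the start; "moment": the same for the moment, N m; "finger_gap": finger opening in mm; "finger_force": force on a finger pad.
Only numpy, scipy, OpenCV 4.12 (cv2) and the standard library are available. Lean on these libraries where they do the work, as an engineer would, in place of code of your own. Each camera call takes 0.05 s, during which the arm holds its last target. There are 200 camera calls.

## Task

In the glass-cutting shop, the spindle with the green stone wheel has been left standing proud in the wooden block. Push down on the top of the green wheel gently with the fingertips until the spindle is fully home in the block, then draw the hand away. Do not grip it or pull it up, and leave the other three spindles as they stand (the red one is meant to stay raised) and everything else on the bench where it is.

Things in the scene. Friction and masses are not known exactly. Their poses are not given: they have to be found in the camera images.
- block: Pale wooden storage block, 145 (x) by 215 (y) by 60 mm high, fixed to the bench, turned by up to half a radian. Origin at the centre of its underside; z up. Six holes in its top, 65 mm apart in two rows (x = -32.5 and +32.5 mm) of three (y = -65, 0, +65 mm); the four spindles stand in four of them, in any order.
- green_top (a point): Centre of the flat top of the green stone wheel, 30 mm across and 12 mm thick, on top of an upright steel spindle (9 mm thick, with a 20 mm brass collar and black rubber washer at its foot). z up; the top is 115 mm above the bench when the spindle is fully home, higher by its joint value while it stands proud.
- spindle_green (a joint): How far the green-wheeled spindle stands proud of fully home, in m: 0 is hard against the stop with its washer squeezed on the block, larger is higher (up to 0.05). It slides straight up and down, stiffly (about 3 to 4 N moves it slowly), and stays where it is left. At the start 0.014 to 0.024.
- red_top (a point): Centre of the flat top of the red stone wheel, 30 mm across and 12 mm thick, on top of an upright steel spindle (9 mm thick, with a 20 mm brass collar and black rubber washer at its foot). z up; the top is 115 mm above the bench when the spindle is fully home, higher by its joint value while it stands proud.
- spindle_red (a joint): How far the red-wheeled spindle stands proud of fully home, in m: 0 is hard against the stop with its washer squeezed on the block, larger is higher (up to 0.05). It slides straight up and down, stiffly (about 3 to 4 N moves it slowly), and stays where it is left. At the start 0.014 to 0.024.
- white_top (a point): Centre of the flat top of the white stone wheel, 30 mm across and 12 mm thick, on top of an upright steel spindle (9 mm thick, with a 20 mm brass collar and black rubber washer at its foot). z up; the top is 115 mm above the bench when the spindle is fully home, as this one is at the start.
- spindle_white (a joint): How far the white-wheeled spindle stands proud of fully home, in m: 0 is hard against the stop with its washer squeezed on the block, larger is higher (up to 0.05). It slides straight up and down, stiffly (about 3 to 4 N moves it slowly), and stays where it is left. At the start 0.
- blue_top (a point): Centre of the flat top of the blue stone wheel, 30 mm across and 12 mm thick, on top of an upright steel spindle (9 mm thick, with a 20 mm brass collar and black rubber washer at its foot). z up; the top is 115 mm above the bench when the spindle is fully home, as this one is at the start.
- spindle_blue (a joint): How far the blue-wheeled spindle stands proud of fully home, in m: 0 is hard against the stop with its washer squeezed on the block, larger is higher (up to 0.05). It slides straight up and down, stiffly (about 3 to 4 N moves it slowly), and stays where it is left. At the start 0.
- bowl: Green glass bowl, loose, 110 mm across, 50 mm high, beside the block. Origin at the centre of its underside.
- tumbler: Amber glass tumbler, loose, 72 mm across, 85 mm high, beside the block. Origin at the centre of its underside.
- bottle: White plastic bottle with a red cap, loose, 60 mm across, 150 mm high. Origin at the centre of its underside.
- wrench: Steel wrench, 160 mm long, lying on the bench. Origin on the bench under its middle.
- brush: Hand brush lying on the bench. Origin on the bench under its middle.

How it is judged (in metres and radians):
On the way, in this order (a step that is already met when the one before it is completed fails the run):
1. the fingertips touch the green wheel while its spindle still stands proud (contact force between the fingers and spindle_green above 0.3 N and value of joint spindle_green above 0.006 m), for 0.02 s.
2. the green spindle is down on the block (within 4 mm of its stop, washer on the wood) (value of joint spindle_green below 0.004 m), for 0.2 s.
At the end, for the whole second after the job is handed in: The green spindle is within 4 mm of fully home; the tops of the red, white and blue wheels are within 4 mm of where they began; bowl, tumbler, bottle, wrench and brush are within 15 mm of where they began (value of joint spindle_green below 0.004 m and distance of each of red_top, white_top, blue_top from where it was at the start of the episode below 0.004 m and distance of each of bowl, tumbler, bottle, wrench, brush from where it was at the start of the episode below 0.015 m); the robot touches nothing.
It fails at once if the green wheel is pressed or gripped with more than 30 N (contact force between anything else and spindle_green above 30 N).
It fails at once if the green wheel is taken between the fingers (horizontal distance between the grasp point and green_top below 0.02 m and z of the grasp point in the frame of green_top below 0.008 m).
It fails at once if the green spindle is pulled up (more than 28 mm proud) (value of joint spindle_green above 0.028 m).
It fails at once if another spindle is pushed or pulled by more than 4 mm (distance of any of red_top, white_top, blue_top from where it was at the start of the episode above 0.004 m).
It fails at once if a bystander is moved more than 15 mm (distance of any of bowl, tumbler, bottle, wrench, brush from where it was at the start of the episode above 0.015 m).
It also fails if it takes over 32 s, if anything falls off the work surface, if the arm or the gripper's body presses on something with over 40 N, if the wrist force passes 120 N, or if a joint passes its speed limit or range.

## Working session

There is one attempt and no reset: what is moved stays moved. The work goes in short steps, Python scripts to look and compute and a shell command to move; the robot and the scene stay as the last step left them, time stands still between calls to the robot, and variables do not carry over. Pictures are saved under pics/ and viewed, at most 10 in all, crops included, and the job is handed in when it is done.

```bash
mkdir -p pics; cat > h.py <<'E'
import numpy as np, cv2
from workcell import ctrl
from scipy.spatial.transform import Rotation as R
def world(p,mask,st=None):
    K=np.array([[p['fx'],0,p['cx']],[0,p['fy'],p['cy']],[0,0,1.]])
    v,u=np.nonzero(mask&(p['depth']>0)); d=p['depth'][v,u]
    n=cv2.undistortPoints(np.c_[u,v].astype(float)[:,None],K,np.array(p['distortion']))[:,0]
    c=np.c_[n*d[:,None],d]
    if 'mount' in p:
        M=np.array(p['mount']); t=c@M[:3,:3].T+M[:3,3]
        return t@R.from_euler('xyz',st['orientation']).as_matrix().T+st['tool_pos']
    Rm=cv2.Rodrigues(np.array(p['rvec']))[0]
    return (c-np.ravel(p['tvec']))@Rm
def save(p,n): cv2.imwrite('pics/'+n,p['color'][:,:,::-1])
E
python3 - <<'E'
from h import *
s=ctrl.get_state(); print({k:np.round(v,3) for k,v in s.items()}, ctrl.nose_length)
for c in ['side','top']:
    p=ctrl.camera(c); save(p,c+'.png')
    for n in ['green_top','red_top','white_top','blue_top','block','bowl','tumbler','bottle','wrench','brush']:
        r=ctrl.tip_of(n,p); print(c,n,[(np.round(x['at']),round(x['conf'],2)) for x in r[:2]])
        if 'top' in n:
            m=ctrl.regions_of(n,p)
            if m:
                w=world(p,m[0]['mask']); z=np.percentile(w[:,2],97); t=w[w[:,2]>z-6]
                print('  mask',m[0]['conf'],len(w),'ztop',z.round(1),'mean',t.mean(0).round(1),'mid',((t.min(0)+t.max(0))/2).round(1))
E
```

```text
{'time_s': np.float64(0.0), 'qpos': array([-1.377,  0.427,  0.074,  1.607, -0.034,  1.111, -0.067]), 'joint_velocities': array([-0.   , -0.   , -0.001, -0.002,  0.001,  0.   , -0.   ]), 'joint_torque': array([-1.0000e-03, -9.4982e+01,  3.7600e+00, -4.6353e+01,  1.9000e-02,
        1.0000e-02, -0.0000e+00]), 'tool_pos': array([226.77 , 635.326, 244.58 ]), 'orientation': array([-3.14 ,  0.   ,  2.799]), 'force': array([-0.311, -0.213,  0.329]), 'moment': array([-0.006, -0.001, -0.017]), 'finger_force': np.float64(0.0), 'finger_gap': np.float64(85.401)} 14.0
side green_top [(array([572.,  40., 134.]), 0.59)]
  mask 0.52 340 ztop 133.7 mean [568.4  41.  130.9] mid [568.2  40.5 132. ]
side red_top [(array([516., -78., 134.]), 0.74)]
  mask 0.84 302 ztop 137.2 mean [515.7 -78.  134.7] mid [515.6 -78.1 135.2]
side white_top [(array([598., -47., 113.]), 0.52)]
side blue_top [(array([628.,  11., 120.]), 0.6)]
  mask 0.54 275 ztop 118.0 mean [626.8  14.6 115.3] mid [626.8  14.4 115.7]
side block [(array([573., -30.,   2.]), 0.7)]
side bowl [(array([640., 142.,   1.]), 0.82)]
side tumbler [(arr
[... 413 characters left out ...]
   3.]), 0.48)]
  mask 0.4 115 ztop 139.7 mean [514.9 -79.6 136.4] mid [514.5 -79.6 137.4]
top white_top [(array([603., -42., 114.]), 0.52)]
  mask 0.55 113 ztop 119.8 mean [600.6 -48.  116.3] mid [600.9 -48.8 118.8]
top blue_top [(array([628.,  11., 111.]), 0.61), (array([570.,  40., 130.]), 0.26)]
  mask 0.43 104 ztop 119.6 mean [626.4  12.  116.7] mid [626.5  11.6 117.5]
top block [(array([569., -32.,   7.]), 0.89)]
top bowl [(array([640., 144.,   4.]), 0.7)]
top tumbler [(array([ 477., -180.,   -8.]), 0.81), (array([573., -33.,   4.]), 0.46)]
top bottle [(array([ 770., -122.,    3.]), 0.7)]
top wrench [(array([ 352., -463.,    1.]), 0.72)]
top brush [(array([ 771., -124.,    0.]), 0.87)]
```

View pics/side.png

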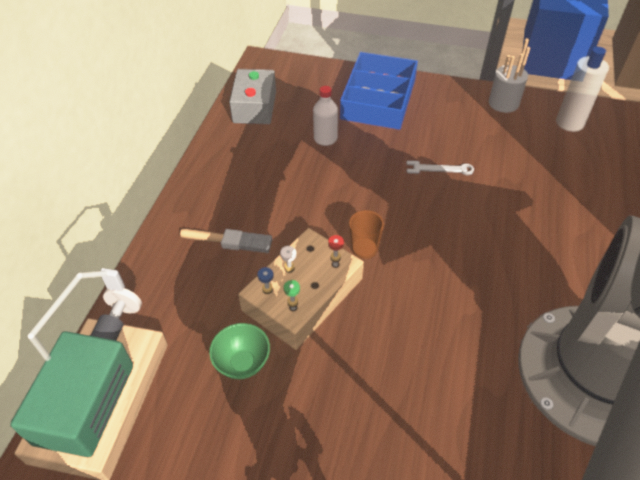

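View pics/top.png

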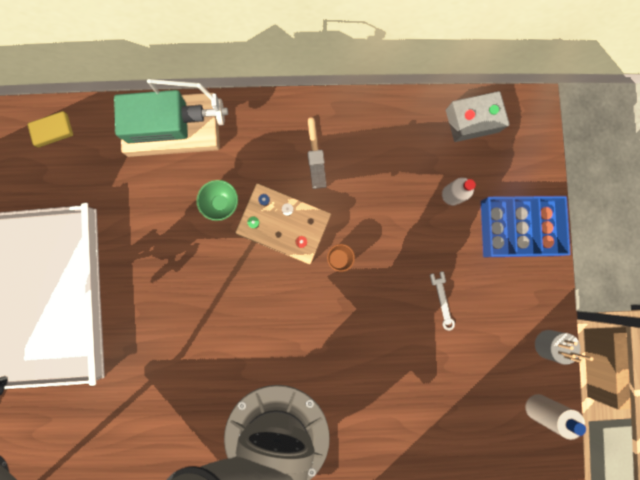

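The side view shows the green wheel at about (292,288), blue at (266,274), white at (289,254) and red at (336,242). The bowl at (240,352) and tumbler at (366,232) stand clear of the wheels. In the top view green is at (253,223), and the networks agree with both pictures. Next I check heights along the path and work out the transit.

```bash
python3 - <<'E'
from h import *
s=ctrl.get_state(); p=ctrl.camera('top'); w=world(p,np.ones((480,640),bool))
a=np.array([227,635.]);b=np.array([568,40.]);d=(b-a)/np.linalg.norm(b-a);q=w[:,:2]-a
al=q@d; ac=abs(q@[-d[1],d[0]])
for k in range(-50,750,100):
    m=(al>k)&(al<k+100)&(ac<90); print(k,m.sum(), w[m,2].max().round() if m.any() else None)
M=R.from_euler('xyz',s['orientation']).as_matrix(); print(M.round(3)); print((M.T@(np.array([568,40,235])-s['tool_pos'])).round(1))
print(np.round(ctrl.camera('wrist')['mount'],2))
E
```

```text
-50 2493 304.0
50 2168 310.0
150 2759 84.0
250 2401 11.0
350 2388 11.0
450 2370 10.0
550 2367 65.0
650 2415 138.0
[[-0.942  0.336 -0.   ]
 [ 0.336  0.942 -0.   ]
 [ 0.    -0.    -1.   ]]
[-521.5 -446.4   10.3]
[[  -0.     -0.95   -0.3    77.34]
 [   1.     -0.      0.      0.7 ]
 [  -0.     -0.3     0.95 -130.09]
 [   0.      0.      0.      1.  ]]
```

```bash
python3 - <<'E'
from h import *
p=ctrl.camera('top'); save(p,'t2.png'); w=world(p,np.ones((480,640),bool)); h=w[w[:,2]>60]
h=h[(h[:,1]>230)&(h[:,0]<700)]
for z0 in range(60,900,60):
    m=(h[:,2]>=z0)&(h[:,2]<z0+60)
    if m.any(): print(z0,m.sum(),h[m].min(0).round(),h[m].max(0).round())
p=ctrl.camera('wrist'); save(p,'w1.png')
E
```

```text
60 1658 [158. 455.  60.] [634. 721.  86.]
240 83 [192. 559. 245.] [223. 589. 300.]
300 23 [195. 561. 300.] [217. 569. 310.]
600 2 [164. 336. 657.] [168. 336. 659.]
660 215 [167. 300. 660.] [193. 339. 719.]
720 3 [178. 307. 721.] [179. 310. 722.]
```

View pics/w1.png

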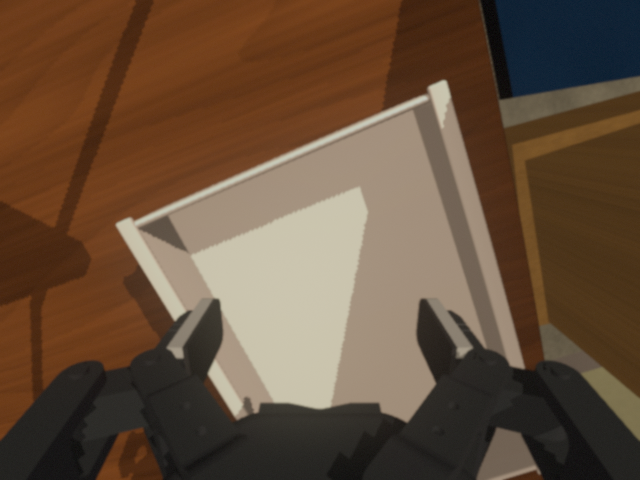

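The wrist view shows an empty low tray (rim about 85 mm) under the open fingers. The high readings were the hand itself, so the path is clear. I transit with the fingers closing.

```bash
python3 -m jog '[[-2.6,-2.2,0,0,0,0],[-2.6,-2.2,0,0,0,0],[-2.6,-2.2,0,0,0,0],[-2.6,-2.2,0,0,0,0],[-2.6,-2.2,0,0,0,0],[-2.6,-2.2,0,0,0,0],[-2.6,-2.2,0,0,0,0],[-2.6,-2.2,0,0,0,0],[-2.6,-2.2,0,0,0,0],[-2.6,-2.2,0,0,0,0]]' 0 20
python3 -m jog '[[-2.6,-2.2,0,0,0,0],[-2.6,-2.2,0,0,0,0],[-2.6,-2.2,0,0,0,0],[-2.6,-2.2,0,0,0,0],[-2.6,-2.2,0,0,0,0],[-2.6,-2.2,0,0,0,0],[-2.6,-2.2,0,0,0,0],[-2.6,-2.2,0,0,0,0],[-2.6,-2.2,0,0,0,0],[0,0,0,0,0,0],[0,0,0,0,0,0]]'
cat > look.py <<'E'
from h import *
import sys
s=ctrl.get_state(); p=ctrl.camera('wrist'); save(p,sys.argv[1])
M=R.from_euler('xyz',s['orientation']).as_matrix()
print(s['time_s'],s['tool_pos'],s['orientation'],s['force'])
for n in ['green_top','red_top','white_top','blue_top']:
    r=ctrl.tip_of(n,p); print(n,[(np.round(x['at'],1),round(x['conf'],2)) for x in r[:2]])
    m=ctrl.regions_of(n,p)
    if m:
        w=world(p,m[0]['mask'],s); z=np.percentile(w[:,2],95); t=w[w[:,2]>z-5]; c=(t.min(0)+t.max(0))/2
        print('  mask',m[0]['conf'],len(w),len(t),'ztop',z.round(1),'mean',t.mean(0).round(1),'mid',c.round(1),'tool shift',(M.T@(c-s['tool_pos'])).round(1))
E
python3 look.py w2.png
```

```text
time_s: 2.53
tool_pos: [398.4, 339.6, 245.6]
orientation: [3.141, 0.0, 2.799]
force: [-0.2, 0.8, -0.3]
finger_gap: 0.5
finger_force: 0.0
time_s: 3.45
tool_pos: [552.3, 74.0, 245.3]
orientation: [-3.141, 0.0, 2.795]
force: [-0.7, 0.4, 0.2]
finger_gap: 0.0
finger_force: 0.0
3.45 [552.26508119  73.95759401 245.33006791] [-3.14115148e+00  3.90440291e-04  2.79522503e+00] [-0.74960073  0.37465669  0.21774164]
green_top [(array([567. ,  39.3, 131.1]), 0.83)]
  mask 0.72 1355 1041 ztop 133.1 mean [566.2  41.6 132.1] mid [566.8  41.2 131.2] tool shift [-24.7 -25.8 114.1]
red_top [(array([511.7, -82.5, 136.9]), 0.63)]
  mask 0.57 1930 1147 ztop 136.9 mean [514.1 -76.8 135.8] mid [514.5 -77.9 135.1] tool shift [ -16.  -155.7  110.3]
white_top [(array([596.2, -41.1, 115.6]), 0.96), (array([ 5.719e+02, -3.050e+01, -5.000e-01]), 0.55)]
  mask 0.84 1302 821 ztop 117.3 mean [599.3 -44.1 116.2] mid [600.4 -44.6 115.5] tool shift [-85.5 -95.1 129.9]
blue_top [(array([625.4,  18.2, 114.8]), 0.58)]
  mask 0.56 536 312 ztop 117.4 mean [618.7  10.4 118.2] mid [584.3  33.  195.7] tool shift [-44.  -27.6  49.6]
```

View pics/w2.png

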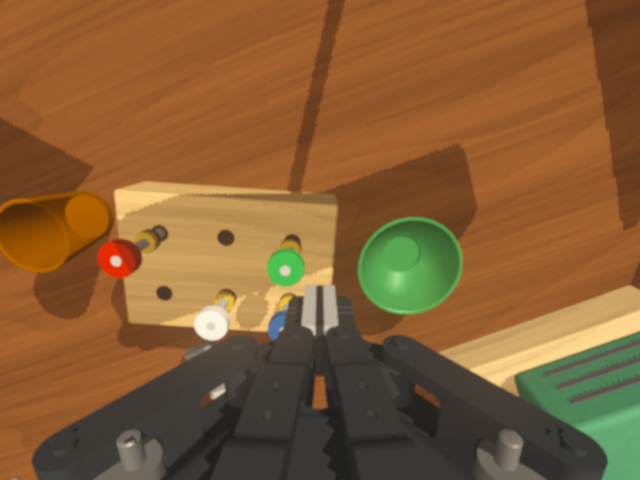

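The wrist view shows the green wheel at (286,267), with the closed tips clear of blue at (279,325) and the bowl at (410,265). Top is about (567, 41, 133). I move over it and come down to about 12 mm above.

```bash
python3 -m jog '[[-1.25,-1.3,0,0,0,0],[-1.25,-1.3,0,0,0,0],[0,0,1.5,0,0,0],[0,0,2,0,0,0],[0,0,2,0,0,0],[0,0,2,0,0,0],[0,0,1,0,0,0],[0,0,0,0,0,0],[0,0,0,0,0,0]]'
python3 look.py w3.png
```

```text
time_s: 4.65
tool_pos: [566.4, 43.1, 160.5]
orientation: [-3.141, -0.0, 2.799]
force: [-0.3, -0.6, -0.4]
finger_gap: -0.2
finger_force: 0.0
4.65 [566.44493605  43.09409255 160.53435263] [-3.14113970e+00 -3.78701448e-04  2.79885644e+00] [-0.26731469 -0.63064814 -0.41247996]
green_top [(array([563.7,  40.6, 130.4]), 0.91)]
red_top [(array([515.4, -81. , 135.8]), 0.64)]
  mask 0.64 4345 2572 ztop 136.8 mean [514.1 -76.  135.8] mid [514.4 -77.6 135. ] tool shift [   8.5 -131.2   25.6]
white_top [(array([597.7, -42.7, 114.7]), 0.59)]
  mask 0.71 1186 300 ztop 116.8 mean [586.9 -43.1 118.6] mid [567.4 -19.4 159.8] tool shift [-21.9 -58.5   0.8]
blue_top [(array([627.2,  16.5, 113.4]), 0.64)]
  mask 0.46 106 106 ztop 117.5 mean [636.4  18.6 116.6] mid [636.4  18.6 116.6] tool shift [-74.1   0.5  43.9]
```

View pics/w3.png

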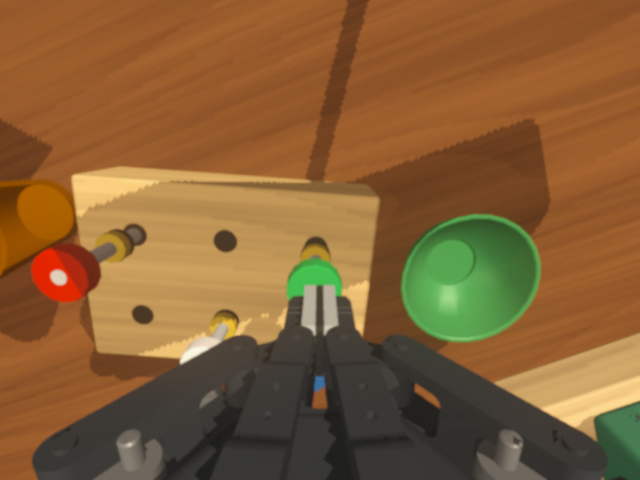

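The green wheel (315,280) sits just under the tips (320,290), about 2 mm off in tool y. I correct that and press slowly.

```bash
python3 -m jog '[[0,-0.2,0.4,0,0,0],[0,0,0.4,0,0,0],[0,0,0.2,0,0,0],[0,0,0.2,0,0,0],[0,0,0.15,0,0,0],[0,0,0.15,0,0,0]]'
python3 -m jog '[[0,0,0.1,0,0,0],[0,0,0.1,0,0,0],[0,0,0.1,0,0,0],[0,0,0.1,0,0,0]]'
```

```text
time_s: 5.6
tool_pos: [565.7, 41.2, 145.0]
orientation: [-3.141, -0.0, 2.799]
force: [0.6, -0.6, -0.2]
finger_gap: 0.1
finger_force: 0.0
time_s: 5.93
tool_pos: [565.8, 41.2, 141.3]
orientation: [3.142, 0.0, 2.799]
force: [-1.0, 0.3, 2.8]
finger_gap: 0.0
finger_force: 1.4
```

```bash
python3 -m jog '[[0,0,0.1,0,0,0],[0,0,0.1,0,0,0],[0,0,0.1,0,0,0],[0,0,0.1,0,0,0]]'
python3 -m jog '[[0,0,0.1,0,0,0],[0,0,0.1,0,0,0],[0,0,0.1,0,0,0],[0,0,0.1,0,0,0]]'
```

```text
time_s: 6.27
tool_pos: [565.8, 41.2, 137.2]
orientation: [-3.142, 0.0, 2.799]
force: [-1.5, 0.3, 1.9]
finger_gap: 0.2
finger_force: 1.4
time_s: 6.6
tool_pos: [565.7, 41.2, 133.2]
orientation: [-3.142, -0.0, 2.799]
force: [-1.4, 0.3, 2.3]
finger_gap: -0.3
finger_force: 1.4
```

```bash
python3 -m jog '[[0,0,0.1,0,0,0],[0,0,0.1,0,0,0]]'
python3 -m jog '[[0,0,0.1,0,0,0],[0,0,0.05,0,0,0]]'
python3 -m jog '[[0,0,0.05,0,0,0],[0,0,0.05,0,0,0]]'
```

```text
time_s: 6.77
tool_pos: [565.8, 41.2, 131.2]
orientation: [-3.142, 0.0, 2.799]
force: [-1.6, 0.6, 2.3]
finger_gap: 0.2
finger_force: 1.4
time_s: 6.93
tool_pos: [565.8, 41.1, 129.7]
orientation: [-3.142, 0.0, 2.799]
force: [-1.5, -0.8, 2.9]
finger_gap: 0.2
finger_force: 1.3
time_s: 7.1
tool_pos: [565.9, 41.2, 129.0]
orientation: [3.141, 0.0, 2.799]
force: [-4.3, 0.8, 15.3]
finger_gap: -0.3
finger_force: 7.7
```

Force rises sharply at tip height 115 mm, so the stop is reached. I hold briefly, then withdraw.

```bash
python3 -m jog '[[0,0,0,0,0,0],[0,0,0,0,0,0],[0,0,0,0,0,0],[0,0,0,0,0,0]]'
python3 -m jog '[[0,0,-0.3,0,0,0],[0,0,-1,0,0,0],[0,0,-2,0,0,0],[0,0,-2,0,0,0],[0,0,-2,0,0,0],[0,0,-2,0,0,0],[1.5,1.5,0,0,0,0],[1.5,1.5,0,0,0,0],[0,0,0,0,0,0],[0,0,0,0,0,0]]'
python3 look.py w4.png
python3 - <<'E'
from h import *
p=ctrl.camera('side')
for n in ['green_top','red_top','blue_top','white_top','bowl','tumbler']:
    r=ctrl.tip_of(n,p); print(n,[(np.round(x['at']),round(x['conf'],2)) for x in r[:1]])
E
```

```text
time_s: 7.43
tool_pos: [565.8, 41.2, 129.1]
orientation: [3.141, 0.0, 2.799]
force: [-3.3, 0.0, 6.5]
finger_gap: -0.1
finger_force: 3.6
time_s: 8.27
tool_pos: [547.4, 80.5, 222.6]
orientation: [3.141, 0.0, 2.801]
force: [-0.6, -1.0, 0.3]
finger_gap: -0.1
finger_force: 0.0
8.2667 [547.38297915  80.54181725 222.55556045] [3.14090728e+00 3.46889955e-04 2.80077976e+00] [-0.56197364 -1.03757429  0.27761094]
green_top [(array([564. ,  41.8, 115. ]), 0.85), (array([ 474.6, -182. ,    2.5]), 0.23)]
  mask 0.58 1447 1088 ztop 117.4 mean [566.2  41.5 116.3] mid [567.   40.8 115.5] tool shift [-31.7 -30.9 107. ]
red_top [(array([514.4, -82.1, 138.5]), 0.57)]
  mask 0.63 2337 1339 ztop 136.9 mean [514.3 -76.4 135.8] mid [514.6 -77.6 135. ] tool shift [ -21.9 -160.1   87.4]
white_top [(array([597.2, -41.4, 116.5]), 0.91)]
  mask 0.6 1280 692 ztop 117.3 mean [596.3 -44.  116.2] mid [597.1 -44.9 115.4] tool shift [ -88.8 -101.7  107.1]
blue_top [(array([625.6,  18.8, 115.3]), 0.76)]
  mask 0.89 428 98 ztop 116.7 mean [603.5  21.2 131.1] mid [573.   39.3 183.7] tool shift [-37.9 -30.4  38.8]
green_top [(array([569.,  42., 119.]), 0.83)]
red_top [(array([516., -80., 136.]), 0.73)]
blue_top [(array([628.,  12., 117.]), 0.79)]
white_top []
bowl [(array([640., 142.,   1.]), 0.92)]
tumbler [(array([ 476., -182.,    4.]), 0.97)]
```

View pics/w4.png

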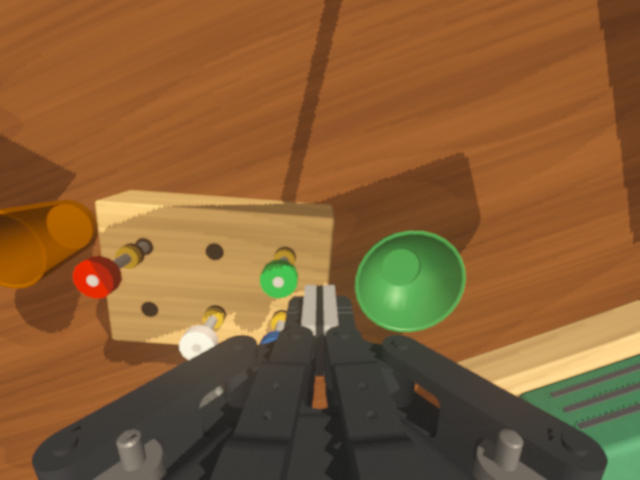

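The green wheel at (279,278) now reads 117.4 mm, level with white at 117.3 mm, which is fully home. Red is unchanged at 136.9 mm and the hand is clear. I hand in.

```bash
python3 -c "
from workcell import ctrl
print(ctrl.hand_in())"
```

```text
the job is handed in; nothing more can be done
None
```

The green spindle was pressed fully home, with 15 N the highest force reading. No other spindle, nor the bowl or tumbler, showed any movement; bottle, wrench and brush were not re-measured but lay well off the path. The hand is clear and the job is handed in; no verdict came back.

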